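Open the child-safe tablet caddy and hold its cap clear

ROBOT

A 6-joint arm with a two-finger parallel gripper is mounted at the origin on the work surface. World frame = base frame: x ahead of the robot, y to its left, z up, the work surface at z = 0. Lengths are in m, angles in rad, forces in N, time in s.
With the tool pointing down it reaches from about 0.325 to 0.9 m from the base axis. Payload 3.5 kg.
Tool frame: the origin (TCP) lies midway between the tips of the shut fingers; the grasp point (between the pads) lies 19 mm behind it; z points along the fingers, y is the line along which they close (so a half turn about z gives the same grasp; the last joint's range is limited). The gripper opens to 85 mm and grips with 20 to 120 N. Pads are 22 mm wide; open, the fingers measure 114 mm over their backs; the gripper's body (76 mm by 85 mm) begins 54 mm behind the grasp point. The pads swing forward as they close: fully open they stand 13 mm farther back than shut.
Start: joints at [-1.251, 0.276, -0.026, 1.268, 0, 1.467], TCP at [0.256, -0.57, 0.231] pointing down, gripper open.
Joint ranges: [-3.12, 3.12], [-0.85, 1.88], [-1.08, 1.24], [-1.95, 2.15], [-1.57, 1.53], [-3.14, 3.14]. Speed limits (rad/s): [2.57, 2.57, 3.14, 3.14, 3.14, 3.14].

INTERFACE

Orientations are given as a unit quaternion [w, x, y, z].
In Python, from rig import robot gives the robot as it stands.
- The arm moves only by the tool carry_out, never from a script. Its argument "series" is a list of rows, each an object with "linear": the shift along the tool's x, y, z in cm, a list of three; "rot": the turn, a rotation vector about the tool's x, y, z in units of 5 degrees (1.0 is 5 degrees), a list of three; "hand": the opening, from -1 (shut) to 1 (fully open). A call has 1 to 12 rows; each row is the pose to reach, as a shift and turn from the pose commanded when the call began, along the tool's axes at that moment; what a row does not reach only later rows make up. A row lasts 1/12 s, in which the tool goes at most 41.7 mm and 7.16 degrees, less where a joint would pass 70% of its speed; a pose out of reach is approached as far as the arm can. A call with a gripper value outside its range is refused whole. The fingers move at their own pace and stop on an object; "force" is the grip in N (left out, the last holds). Time passes only in rows, so rows that repeat a pose let the fingers close. It gives the time, the measured TCP pose, the force, the opening and the grip force at its end, in the units of the state.
- robot.get_state(): the state, without advancing time (a new reading comes with each control period).
- robot.capture(name): name is "scene" or "top" or "wrist"; returns (picture, depth): 480x640x3 uint8, red, green, blue; 480x640 float32, m along the optical axis (not along the pixel's ray), 0 where there is no reading.
- robot.camera_info(name): a dict with "K" (3x3 intrinsics, pixels), "dist_coeffs" ([k1, k2, p1, p2, k3] as OpenCV has them; the pictures are not rectified), "R" (3x3) and "t" (3): a world point X has camera coordinates R X + t; the wrist camera has in their place "hand_eye" (4x4, takes a point from camera to tool coordinates, whose origin is the TCP and whose axes are the flange's). Camera axes: x right, y down, z forward; pixel columns grow to the right and rows downward; lengths in m; the calibration is good to about 2 mm. A picture is of the moment at which its call begins: read the wrist's pose just before it. camera_info takes no time and is no camera call.
- robot.sign_off(): hands the job in; it is judged then, once.
The state is a dict: "time_s": time; "joint_pos": joint angles; "qvel": joint speeds; "joint_efforts": joint torques, N m; "position": TCP position; "tcp_rot": TCP orientation; "force": force on the tool from outside, world axes, zero at the start; "wrist_torque": the same for the moment, N m; "opening": finger opening in m; "grip_force": force on a finger pad.
Only numpy, scipy, OpenCV 4.12 (cv2) and the standard library are available. Lean on these libraries where they do the work, as an engineer would, in place of code of your own. Each camera call takes 0.05 s, during which the arm holds its last target. There are 200 camera calls.

TASK

Open the tall black tablet caddy: grip the raised bar on its child-safe cap, press the cap down against its spring and, keeping it pressed, twist it counter-clockwise (seen from above) about a sixth of a turn until it is free, then lift it straight off. Finish while still holding the cap: keep it level in the gripper, straight above the caddy's mouth and about 6 cm clear of it, touching nothing else. The caddy stays standing on the counter about where it is, and the other things on the counter are left alone.

Things in the scene. Friction and masses are not known exactly. Their poses are not given: they have to be found in the camera images.
- caddy: the tall caddy of black plastic, loose on the counter, about 0.85 kg (varies): round body 90 mm in diameter, 105 mm high to its flat shoulder, with a neck 40 mm in diameter from 105 to 127 mm. Origin: centre of its underside, z up along its axis. On the neck are two catches at its +x and -x sides that hold the cap by two inner lugs.
- cap: grey push-and-turn cap on the caddy, 60 g, a loose part: round ribbed skirt 61 mm in diameter, flat round top 25 mm above its lower edge, a straight grip bar on the top. Origin: centre of the skirt's lower edge, z up, x along the bar. Locked, the origin is 115 mm above the counter and its x lies along the caddy's x; it then turns only about 8 degrees either way.
- cap_bar (a point): middle of the cap's grip bar, 35 mm above the skirt's lower edge (150 mm above the counter when locked); axes as the cap's. The bar is 50 mm long (along x), 14 mm wide (along y), 20 mm tall, its top 45 mm above the skirt's lower edge.
- seal (a joint): rubber sealing ring in the neck, the cap's spring: metres pressed down from where the locked cap holds it (0 locked, -0.003 when the cap is free). It pushes up with 5 N at 0 and 0.9 N more per mm. The cap must go down over 4 mm (6 is good, hard stop at 8) before it turns, counter-clockwise only; from 40 to 140 degrees (60 is good) it is free and, let up, rises to 3 mm above its locked height.
- caddy_mouth (a point): centre of the neck's rim, 127 mm above the caddy's underside; axes as the caddy's. The skirt hangs 12 mm below it when locked.
- jar: bystander: squat black jar 78 mm in diameter, 72 mm high, with a flat grey lid without a bar. Origin: centre of underside.
- sugar: bystander: white melamine sugar dish 100 mm in diameter, 63 mm high, with a clip-on lid. Origin: centre of underside.
- tray: bystander: rectangular glass tray 170 x 320 x 22 mm. Origin: centre of underside.
- glass_l: bystander: tea glass 66 mm in diameter, 85 mm high, standing in the tray. Origin: centre of underside.
- glass_r: bystander: a second such tea glass in the tray.
- spoon: bystander: steel teaspoon 140 mm long lying on the counter between the containers, pointing away from the robot. Origin: underside, on its length.
There are look-alikes about, which are no part of the job. What is shaped like the caddy but turquoise is not meant.

How it is judged:
By the outcome, as a careful person would: the job done as asked, in the order asked, and still so for the second after the job is handed in, while the arm keeps its last pose, push and grip.
It also fails if it takes over 35 s, if anything falls off the work surface, if the arm or the gripper's body presses on something with over 40 N, if the wrist force passes 120 N, or if a joint passes its speed limit or range.

## Working session

There is one attempt and no reset: what is moved stays moved. The work goes in short steps, Python scripts to look and compute and a tool call to move; the robot and the scene stay as the last step left them, time stands still between calls to the robot, and variables do not carry over. Pictures are saved under pics/ and viewed, at most 10 in all, crops included, and the job is handed in when it is done.

Besides the shell and the picture viewer there is one more tool, called after ">>>" by a JSON object that holds its "method" and its "body". carry_out: Moves the arm, as the interface text tells. Its arguments: {"type":"object","properties":{"series":{"type":"array","items":{"type":"object","properties":{"linear":{"type":"array","items":{"type":"number"}},"rot":{"type":"array","items":{"type":"number"}},"hand":{"type":"number"}}}},"force":{"type":"number"}},"required":["series"]}

```bash
mkdir -p pics; ls; python3 - <<'E'
from rig import robot
import cv2,numpy as np
s=robot.get_state();print(s)
a=[]
for n in("scene","top"):
    p,d=robot.capture(n);cv2.imwrite(f"pics/{n}0.png",p[:,:,::-1]);np.save(f"pics/{n}0d.npy",d)
    print(n,robot.camera_info(n))
print(robot.camera_info("wrist"))
E
```

```text
pics
{'time_s': 0.0, 'joint_pos': array([-1.25138081e+00,  2.77151791e-01, -2.79285209e-02,  1.26797275e+00,
        1.93827877e-05,  1.46740795e+00]), 'qvel': array([ 0.00100503,  0.00173929, -0.00113118, -0.0006468 ,  0.00161324,
       -0.00134733]), 'joint_efforts': array([-5.96815407e-04, -4.45508230e+01,  2.95201993e+01,  1.64334039e-02,
        3.97980614e-05,  1.99289097e-06]), 'position': array([ 0.25620263, -0.56920819,  0.23012558]), 'tcp_rot': array([-1.12283861e-03,  9.77737084e-01,  2.09830696e-01, -1.12007479e-04]), 'force': array([ 0.51378244, -0.4142031 ,  0.57042092]), 'wrist_torque': array([0.03313979, 0.05037666, 0.00251281]), 'grip_force': 0.0, 'opening': 0.08534799343549743}
scene {'K': array([[545.52015185,   0.        , 318.54934112],
       [  0.        , 545.52015185, 235.09199011],
       [  0.        ,   0.        ,   1.        ]]), 'dist_coeffs': array([-0.16823152,  0.        ,  0.        ,  0.        ,  0.        ]), 'R': array([[-0.74103648,  0.67112995,  0.0212022 ],
       [ 0.43798121,  0.50705425, -0.74233985],
       [-0.50895717, -0.54081474, -0.
[... 422 characters left out ...]
      [ 0.14238631,  0.01883961, -0.98963185]]), 't': array([-0.01075783,  0.56000999,  0.8327322 ])}
{'K': array([[431.86585036,   0.        , 318.90451322],
       [  0.        , 431.86585036, 234.05195463],
       [  0.        ,   0.        ,   1.        ]]), 'dist_coeffs': array([0.02694899, 0.        , 0.        , 0.        , 0.        ]), 'hand_eye': array([[-9.97358936e-05, -9.58112984e-01, -2.86390467e-01,
         7.37754504e-02],
       [ 9.99998964e-01, -5.06732073e-04,  1.34700988e-03,
         4.38757772e-04],
       [-1.43571089e-03, -2.86390037e-01,  9.58112042e-01,
        -1.43365894e-01],
       [ 0.00000000e+00,  0.00000000e+00,  0.00000000e+00,
         1.00000000e+00]])}
```

View pics/scene0.png

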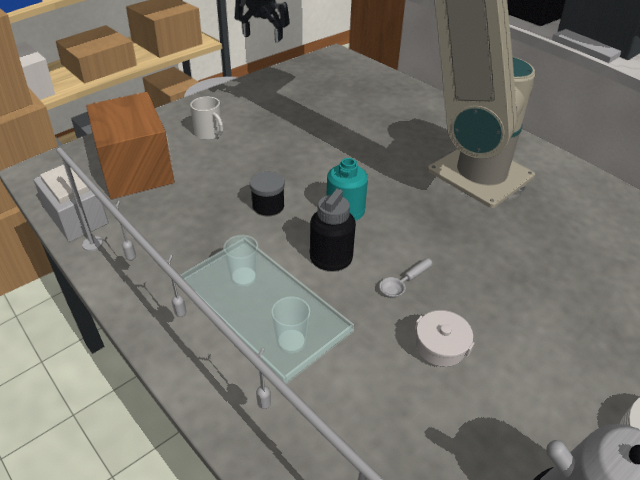

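View pics/top0.png

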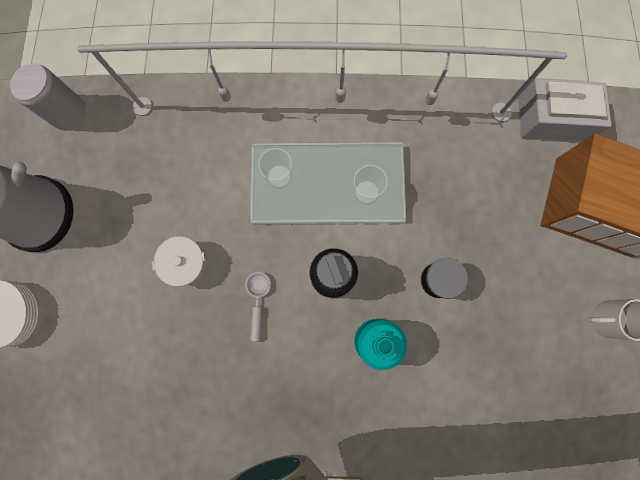

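The candidates in the top view are the black caddy with a barred grey cap (335,270), the turquoise caddy without a bar (381,343), and the squat black jar with a flat lid (445,279). The one at (335,270), which is (333,225) in the scene view, fits: it is tall, black, and has the bar on its cap. I'll confirm with a crop and measure.

```bash
cat > h.py <<'E'
import cv2,numpy as np
from scipy.spatial.transform import Rotation as Ro
from rig import robot
def pose(s):
    w,x,y,z=s["tcp_rot"];T=np.eye(4);T[:3,:3]=Ro.from_quat([x,y,z,w]).as_matrix();T[:3,3]=s["position"];return T
def cloud(n,d,T=None):
    c=robot.camera_info(n);v,u=np.mgrid[:480,:640]
    p=cv2.undistortPoints(np.stack([u,v],-1).reshape(-1,1,2).astype(float),c["K"],c["dist_coeffs"]).reshape(480,640,2)
    P=np.dstack([p,np.ones((480,640))])*d[...,None]
    if n=="wrist":
        M=T@c["hand_eye"];return P@M[:3,:3].T+M[:3,3]
    return (P-c["t"])@c["R"]
def bar(P,d,near,r=.035,lo=.153,hi=.168):
    m=(d>0)&(np.hypot(P[...,0]-near[0],P[...,1]-near[1])<r)&(P[...,2]>lo)&(P[...,2]<hi)
    (c,wh,a)=cv2.minAreaRect((P[m][:,:2]*1000).astype(np.float32))
    A=np.cov(P[m][:,:2].T);w,V=np.linalg.eigh(A)
    print("n",m.sum(),"rect mm",c,wh,"yaw",np.degrees(np.arctan2(V[1,1],V[0,1])),"mean",P[m].mean(0))
E
python3 - <<'E'
from h import *
for n,c in(("top",(335,270)),("scene",(333,205))):
    d=np.load(f"pics/{n}0d.npy");P=cloud(n,d);near=P[c[1],c[0]];print(n,near);bar(P,d,near,.05)
    if n=="top": print("turq",P[343,381],"jar",P[279,445])
a=cv2.imread("pics/top0.png")[210:330,275:435];b=cv2.imread("pics/scene0.png")[165:285,265:425]
cv2.imwrite("pics/crop.png",np.vstack([cv2.resize(x,(400,300),interpolation=2) for x in(a,b)]))
E
```

```text
top [ 0.4993248  -0.03424377  0.15972454]
n 246 rect mm (500.4982604980469, -32.70457458496094) (49.84792709350586, 14.143198013305664) yaw -158.4749906098461 mean [ 0.50038012 -0.03263362  0.15883637]
turq [ 0.37476132 -0.12073053  0.09995309] jar [ 0.49376184 -0.24491028  0.07363801]
scene [ 0.51605209 -0.01907662  0.15288724]
n 152 rect mm (501.8299865722656, -31.662368774414062) (55.696876525878906, 14.762187004089355) yaw -158.9171650613908 mean [ 0.50381057 -0.03015023  0.15817414]
```

View pics/crop.png

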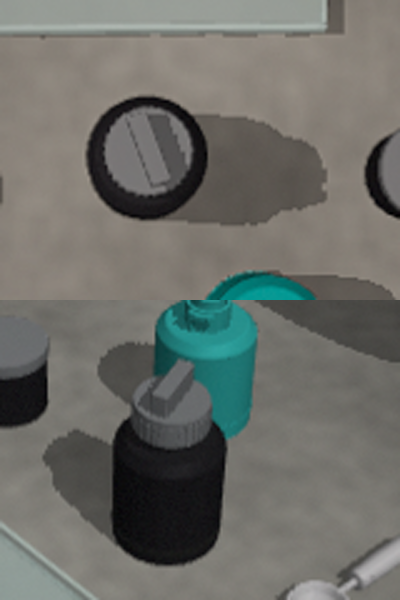

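The crop confirms it: the black tall body with the grey ribbed cap and raised bar. The bar is at about (0.5005, -0.0325), yaw 21.5°. Next I work out the hover move.

```bash
cat >> h.py <<'E'
def go(p,yaw):
    s=robot.get_state();T=pose(s);R=T[:3,:3]
    y=np.degrees(np.arctan2(R[1,0],R[0,0]));dy=(yaw-y+180)%360-180
    G=Ro.from_euler("ZX",[yaw,180],degrees=True).as_matrix()
    print("t",s["time_s"],"yaw",y,"pos",s["position"],"open",s["opening"],"F",s["force"],"grip",s["grip_force"],"q",s["joint_pos"].round(2))
    print("linear",(R.T@(np.array(p)-T[:3,3])*100).round(2),"rot",(Ro.from_matrix(R.T@G).as_rotvec(degrees=True)/5).round(2))
E
python3 -c "
from h import *
go([.5,-.0325,.25],21.5)"
```

```text
t 0.1 yaw 24.225080875895184 pos [ 0.25621094 -0.56931472  0.23025374] open 0.08543350697812674 F [ 0.07328106  0.3372686  -0.77650134] grip 0.0 q [-1.25  0.28 -0.03  1.27  0.    1.47]
linear [ 44.26 -38.95  -1.89] rot [-0.02 -0.    0.55]
```

>>> {"method": "carry_out", "body": {"series": [{"linear": [3.0,-2.6,-1.9],"rot": [0,0,0],"hand": 1},{"linear": [44.3,-39,-1.9],"rot": [0,0,0.5],"hand": 1},{"linear": [44.3,-39,-1.9],"rot": [0,0,0.5],"hand": 1},{"linear": [44.3,-39,-1.9],"rot": [0,0,0.5],"hand": 1},{"linear": [44.3,-39,-1.9],"rot": [0,0,0.5],"hand": 1},{"linear": [44.3,-39,-1.9],"rot": [0,0,0.5],"hand": 1},{"linear": [44.3,-39,-1.9],"rot": [0,0,0.5],"hand": 1},{"linear": [44.3,-39,-1.9],"rot": [0,0,0.5],"hand": 1},{"linear": [44.3,-39,-1.9],"rot": [0,0,0.5],"hand": 1},{"linear": [44.3,-39,-1.9],"rot": [0,0,0.5],"hand": 1},{"linear": [44.3,-39,-1.9],"rot": [0,0,0.5],"hand": 1},{"linear": [44.3,-39,-1.9],"rot": [0,0,0.5],"hand": 1}]}}

```text
time_s: 1.1
position: [0.4615, -0.1163, 0.2499]
tcp_rot: [-0.0, 0.982, 0.188, -0.0]
force: [-0.6, -1.0, -0.6]
opening: 0.0854
grip_force: 0.0
```

```bash
python3 -c "
from h import *
go([.5,-.0325,.25],21.5)"
```

```text
t 1.1 yaw 21.714906388319204 pos [ 0.46151359 -0.11629324  0.24990035] open 0.08536211400052736 F [-0.56689917 -1.00720184 -0.59268887] grip 0.0 q [-0.38  0.   -0.31  1.26 -0.    2.38]
linear [ 6.68 -6.36 -0.01] rot [-0.    0.    0.04]
```

>>> {"method": "carry_out", "body": {"series": [{"linear": [3.5,-3.3,0],"rot": [0,0,0],"hand": 1},{"linear": [6.0,-5.7,0],"rot": [0,0,0],"hand": 1},{"linear": [6.0,-5.7,0],"rot": [0,0,0],"hand": 1},{"linear": [6.0,-5.7,0],"rot": [0,0,0],"hand": 1},{"linear": [6.0,-5.7,0],"rot": [0,0,0],"hand": 1},{"linear": [6.0,-5.7,0],"rot": [0,0,0],"hand": 1}]}}

```text
time_s: 1.6
position: [0.4955, -0.0441, 0.2498]
tcp_rot: [0.0, 0.982, 0.188, -0.0]
force: [0.8, 0.8, 0.3]
opening: 0.0853
grip_force: 0.0
```

```bash
python3 - <<'E'
from h import *
s=robot.get_state();p,d=robot.capture("wrist");P=cloud("wrist",d,pose(s))
cv2.imwrite("pics/w1.png",p[:,:,::-1])
bar(P,d,(.5,-.0325),.04)
q=(d>0)&(np.hypot(P[...,0]-.5,P[...,1]+.0325)<.029)&(P[...,2]>.13)&(P[...,2]<.148)
print("captop",P[q].mean(0),q.sum())
q=(d>0)&(np.hypot(P[...,0]-.5,P[...,1]+.0325)<.06)&(P[...,2]>.098)&(P[...,2]<.112)
print("shoulder",P[q].mean(0),cv2.minEnclosingCircle((P[q][:,:2]*1000).astype(np.float32)))
p,d=robot.capture("top");P=cloud("top",d)
go([.5,-.0325,.25],21.5)
E
```

```text
n 2225 rect mm (502.65521240234375, -32.77421188354492) (49.938411712646484, 14.025985717773438) yaw -158.44407231298436 mean [ 0.50393536 -0.03249712  0.16066436]
captop [ 0.5017005  -0.03190169  0.14091413] 4704
shoulder [ 0.52125583 -0.02813629  0.10323869] ((503.1164855957031, -32.783424377441406), 44.45925521850586)
t 1.7 yaw 21.58714053898505 pos [ 0.49560809 -0.04451435  0.2499959 ] open 0.08529519534855037 F [-0.15074611 -0.96845607  0.65630886] grip 0.0 q [-0.22  0.04 -0.27  1.26 -0.    2.55]
linear [ 0.85 -0.96 -0.  ] rot [-0.    0.01  0.02]
```

View pics/w1.png

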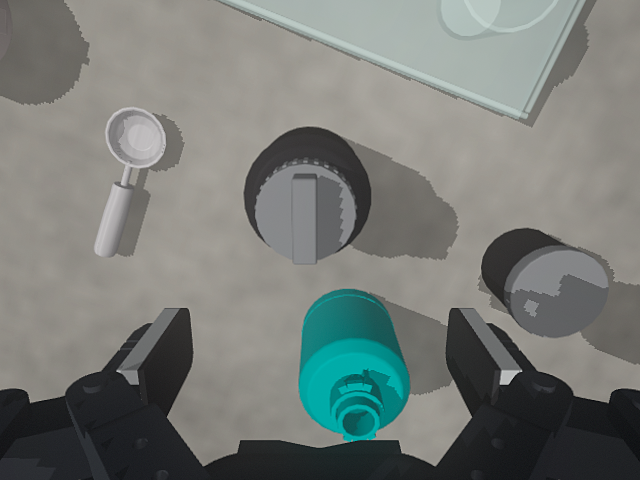

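The wrist view shows the bar upright in the image at (304,220), so it lines up with the tool's x. The turquoise caddy at (355,370) is open and lies behind. I centre over the bar and go down.

>>> {"method": "carry_out", "body": {"series": [{"linear": [1.0,-0.86,0],"rot": [0,0,0],"hand": 1},{"linear": [1.0,-0.86,2],"rot": [0,0,0],"hand": 1},{"linear": [1.0,-0.86,4],"rot": [0,0,0],"hand": 1},{"linear": [1.0,-0.86,6],"rot": [0,0,0],"hand": 1},{"linear": [1.0,-0.86,8],"rot": [0,0,0],"hand": 1},{"linear": [1.0,-0.86,9],"rot": [0,0,0],"hand": 1},{"linear": [1.0,-0.86,10],"rot": [0,0,0],"hand": 1},{"linear": [1.0,-0.86,10.6],"rot": [0,0,0],"hand": 1},{"linear": [1.0,-0.86,10.6],"rot": [0,0,0],"hand": 1},{"linear": [1.0,-0.86,10.6],"rot": [0,0,0],"hand": 1},{"linear": [1.0,-0.86,10.6],"rot": [0,0,0],"hand": 1}]}}

```text
time_s: 2.62
position: [0.5031, -0.0318, 0.1452]
tcp_rot: [0.0, 0.982, 0.188, 0.001]
force: [-0.4, 0.0, -0.2]
opening: 0.0854
grip_force: 0.0
```

```bash
python3 - <<'E'
from h import *
s=robot.get_state();p,d=robot.capture("wrist");P=cloud("wrist",d,pose(s))
bar(P,d,(.502,-.0327),.04)
go([.502,-.0327,.144],21.55)
E
```

```text
n 5834 rect mm (502.7477111816406, -32.71820068359375) (50.46230697631836, 14.038104057312012) yaw -158.2978757881107 mean [ 0.50523175 -0.03169569  0.16053542]
t 2.6667 yaw 21.72452741039336 pos [ 0.50319139 -0.03178417  0.14525921] open 0.08554367791000028 F [ 0.3509873  -0.13515743  0.8573027 ] grip 0.0 q [-0.19  0.13 -0.4   1.04 -0.    2.57]
linear [-0.14  0.04  0.13] rot [ 0.01 -0.02  0.03]
```

>>> {"method": "carry_out", "body": {"series": [{"linear": [-0.1,0.04,0.1],"rot": [0,0,0],"hand": 1},{"linear": [-0.1,0.04,0.1],"rot": [0,0,0],"hand": 0},{"linear": [-0.1,0.04,0.1],"rot": [0,0,0],"hand": -0.4},{"linear": [-0.1,0.04,0.1],"rot": [0,0,0],"hand": -0.6},{"linear": [-0.1,0.04,0.1],"rot": [0,0,0],"hand": -1},{"linear": [-0.1,0.04,0.1],"rot": [0,0,0],"hand": -1},{"linear": [-0.1,0.04,0.1],"rot": [0,0,0],"hand": -1},{"linear": [-0.1,0.04,0.1],"rot": [0,0,0],"hand": -1},{"linear": [-0.1,0.04,0.1],"rot": [0,0,0],"hand": -1},{"linear": [-0.1,0.04,0.1],"rot": [0,0,0],"hand": -1},{"linear": [-0.1,0.04,0.1],"rot": [0,0,0],"hand": -1},{"linear": [-0.1,0.04,0.1],"rot": [0,0,0],"hand": -1}], "force": 70}}

```text
time_s: 3.67
position: [0.5015, -0.0324, 0.1434]
tcp_rot: [0.0, 0.982, 0.188, 0.0]
force: [-0.8, -1.3, 2.7]
opening: 0.0122
grip_force: 70.8
```

>>> {"method": "carry_out", "body": {"series": [{"linear": [0,0,0.15],"rot": [0,0,0],"hand": -1},{"linear": [0,0,0.3],"rot": [0,0,0],"hand": -1},{"linear": [0,0,0.45],"rot": [0,0,0],"hand": -1},{"linear": [0,0,0.6],"rot": [0,0,0],"hand": -1},{"linear": [0,0,0.6],"rot": [0,0,0],"hand": -1},{"linear": [0,0,0.6],"rot": [0,0,0],"hand": -1},{"linear": [0,0,0.6],"rot": [0,0,0],"hand": -1}]}}

```text
time_s: 4.25
position: [0.5016, -0.0324, 0.1382]
tcp_rot: [0.0, 0.982, 0.188, 0.0]
force: [-2.6, -0.7, 8.5]
opening: 0.0121
grip_force: 71.6
```

```bash
python3 - <<'E'
from h import *
s=robot.get_state();p,d=robot.capture("wrist");T=pose(s);P=cloud("wrist",d,T)
c=T[:2,3]
q=(d>0)&(np.hypot(P[...,0]-c[0],P[...,1]-c[1])<.029)&(P[...,2]>.12)&(P[...,2]<.147)
print("captop",np.median(P[q],0),q.sum())
cv2.imwrite("pics/w2.png",p[:,:,::-1])
go([*c,.15],21.55);print(s["wrist_torque"])
E
```

```text
captop [ 0.51509102 -0.02105652  0.13574377] 6746
t 4.3 yaw 21.724131815249898 pos [ 0.50162413 -0.03241987  0.13823474] open 0.01194003661085535 F [-2.9578314  -0.43507     8.73080177] grip 71.62877798080444 q [-0.19  0.13 -0.41  1.03 -0.    2.57]
linear [ 0.    0.   -1.18] rot [ 0.01 -0.    0.03]
[-0.06286555  0.76481168  0.03117768]
```

>>> {"method": "carry_out", "body": {"series": [{"linear": [0,0,0.1],"rot": [0,0,0],"hand": -1},{"linear": [0,0,0.1],"rot": [0,0,-0.7],"hand": -1},{"linear": [0,0,0.1],"rot": [0,0,-1.4],"hand": -1},{"linear": [0,0,0.1],"rot": [0,0,-2.2],"hand": -1},{"linear": [0,0,0.1],"rot": [0,0,-3],"hand": -1},{"linear": [0,0,0.1],"rot": [0,0,-4],"hand": -1},{"linear": [0,0,0.1],"rot": [0,0,-4],"hand": -1}]}}

```text
time_s: 4.88
position: [0.5031, -0.0325, 0.1379]
tcp_rot: [0.001, 0.934, 0.358, 0.002]
force: [-1.3, -0.8, 10.1]
opening: 0.0125
grip_force: 71.8
```

```bash
python3 - <<'E'
from h import *
s=robot.get_state();p,d=robot.capture("scene");P=cloud("scene",d)
cv2.imwrite("pics/s2.png",cv2.resize(p[140:300,240:440,::-1],(750,600)))
go([*s["position"][:2],.15],21.55);print(s["wrist_torque"])
E
```

```text
t 4.9333 yaw 41.76820427829747 pos [ 0.5030962  -0.03255517  0.13789147] open 0.012018358679189883 F [-1.23057064  0.45821038  9.60088035] grip 71.76527738571167 q [-0.19  0.13 -0.41  1.02  0.    2.22]
linear [ 0.01 -0.   -1.21] rot [ 0.03 -0.03  4.04]
[-0.01803032  0.30785023  0.0560618 ]
```

View pics/s2.png

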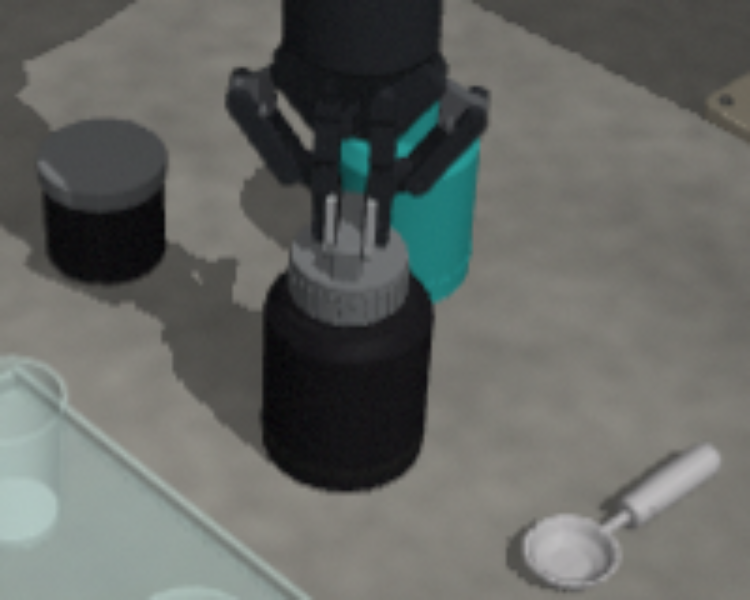

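The cap at (350,290) in the crop is gripped by its bar and turning, and the caddy is upright. I keep pressing and finish the twist.

>>> {"method": "carry_out", "body": {"series": [{"linear": [0,0,0.1],"rot": [0,0,-1],"hand": -1},{"linear": [0,0,0.1],"rot": [0,0,-2],"hand": -1},{"linear": [0,0,0.1],"rot": [0,0,-3],"hand": -1},{"linear": [0,0,0.1],"rot": [0,0,-4],"hand": -1},{"linear": [0,0,0.1],"rot": [0,0,-5],"hand": -1},{"linear": [0,0,0.1],"rot": [0,0,-6],"hand": -1},{"linear": [0,0,0.1],"rot": [0,0,-7],"hand": -1},{"linear": [0,0,0.1],"rot": [0,0,-8],"hand": -1},{"linear": [0,0,0.1],"rot": [0,0,-9],"hand": -1},{"linear": [0,0,0.1],"rot": [0,0,-9],"hand": -1},{"linear": [0,0,0.1],"rot": [0,0,-9],"hand": -1}]}}

```text
time_s: 5.85
position: [0.5032, -0.0324, 0.1371]
tcp_rot: [0.001, 0.727, 0.687, 0.001]
force: [-1.2, -0.0, 10.3]
opening: 0.0124
grip_force: 71.9
```

```bash
python3 - <<'E'
from h import *
s=robot.get_state()
go([*s["position"][:2],.15],21.55);print(s["wrist_torque"])
E
```

```text
t 5.85 yaw 86.75428939021987 pos [ 0.50324766 -0.03242223  0.13706718] open 0.012431560692529134 F [-1.19748012e+00 -6.36405228e-03  1.03372966e+01] grip 71.86759829521179 q [-0.19  0.13 -0.41  1.02  0.    1.43]
linear [ 0.    0.01 -1.29] rot [ 0.04 -0.03 13.04]
[0.07417491 0.40645991 0.04447366]
```

>>> {"method": "carry_out", "body": {"series": [{"linear": [0,0,-0.2],"rot": [0,0,0],"hand": -1},{"linear": [0,0,-0.4],"rot": [0,0,0],"hand": -1},{"linear": [0,0,-0.6],"rot": [0,0,0],"hand": -1},{"linear": [0,0,-0.8],"rot": [0,0,0],"hand": -1},{"linear": [0,0,-0.9],"rot": [0,0,0],"hand": -1},{"linear": [0,0,-0.9],"rot": [0,0,0],"hand": -1},{"linear": [0,0,-0.9],"rot": [0,0,0],"hand": -1}]}}

```text
time_s: 6.43
position: [0.5023, -0.0324, 0.1444]
tcp_rot: [0.001, 0.727, 0.687, 0.001]
force: [1.2, 0.6, 3.4]
opening: 0.0123
grip_force: 71.0
```

>>> {"method": "carry_out", "body": {"series": [{"linear": [0,0,-0.3],"rot": [0,0,0],"hand": -1},{"linear": [0,0,-0.6],"rot": [0,0,0],"hand": -1},{"linear": [0,0,-1],"rot": [0,0,0],"hand": -1},{"linear": [0,0,-1.6],"rot": [0,0,0],"hand": -1},{"linear": [0,0,-2.4],"rot": [0,0,0],"hand": -1},{"linear": [0,0,-3.4],"rot": [0,0,0],"hand": -1},{"linear": [0,0,-4.4],"rot": [0,0,0],"hand": -1},{"linear": [0,0,-5.4],"rot": [0,0,0],"hand": -1},{"linear": [0,0,-6.3],"rot": [0,0,0],"hand": -1},{"linear": [0,0,-7.1],"rot": [0,0,0],"hand": -1},{"linear": [0,0,-7.1],"rot": [0,0,0],"hand": -1},{"linear": [0,0,-7.1],"rot": [0,0,0],"hand": -1}]}}

```text
time_s: 7.43
position: [0.5019, -0.0324, 0.2159]
tcp_rot: [0.001, 0.727, 0.687, 0.0]
force: [-0.1, -0.1, -0.9]
opening: 0.012
grip_force: 70.3
```

```bash
python3 - <<'E'
from h import *
s=robot.get_state();p,d=robot.capture("scene");P=cloud("scene",d)
cv2.imwrite("pics/s3.png",cv2.resize(p[120:280,240:440,::-1],(750,600)))
p2,d2=robot.capture("top");P2=cloud("top",d2)
near=np.hypot(P[...,0]-.502,P[...,1]+.0325)
for nm,lo,hi,r in(("shoulder",.1,.112,.06),("rim",.12,.131,.035),("captop",.2,.217,.035)):
    for n,Q,D in(("scene",P,d),("top",P2,d2)):
        q=(D>0)&(np.hypot(Q[...,0]-.502,Q[...,1]+.0325)<r)&(Q[...,2]>lo)&(Q[...,2]<hi)
        if q.sum()>9: print(nm,n,q.sum(),np.median(Q[q],0),cv2.minEnclosingCircle((Q[q][:,:2]*1000).astype(np.float32)))
go([.503,-.0325,.2154],86.6)
E
```

```text
shoulder scene 583 [ 0.51565866 -0.01725786  0.1034975 ] ((503.2154541015625, -29.488697052001953), 41.426509857177734)
rim scene 203 [ 0.51103767 -0.02535693  0.12506701] ((502.6650390625, -29.756580352783203), 26.4852294921875)
captop scene 449 [ 0.51711013 -0.01940084  0.21093861] ((503.60198974609375, -30.310056686401367), 31.67753028869629)
t 7.5333 yaw 86.72561830541599 pos [ 0.50105381 -0.03223605  0.21469581] open 0.012288307823353236 F [-0.09795271  0.78608569 -0.80857868] grip 70.34220457077026 q [-0.19  0.07 -0.31  1.19 -0.    1.43]
linear [-0.02  0.2  -0.07] rot [-0.01 -0.    0.03]
```

View pics/s3.png

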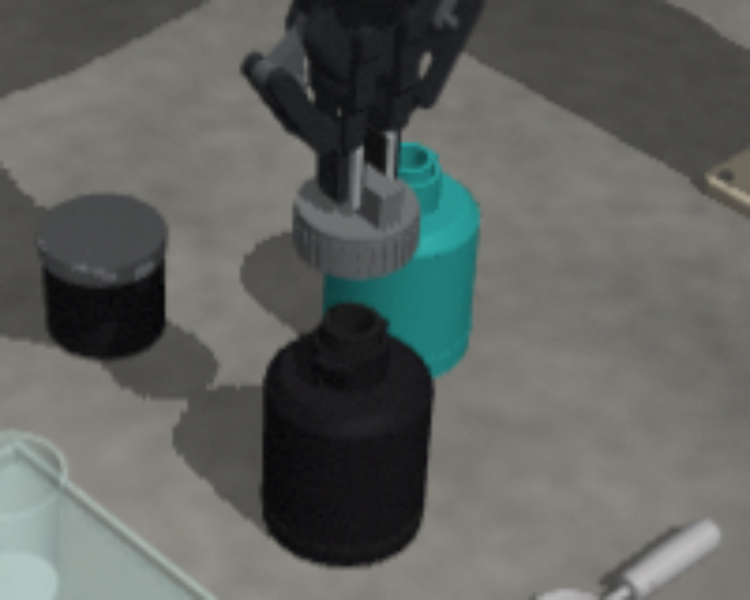

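The cap is off and level at (355,230) in the crop. It sits straight above the open neck at (350,330), about 59 mm clear, and the caddy is still standing.

```bash
python3 -c "
from rig import robot
print(robot.sign_off())"
```

```text
the job is handed in; nothing more can be done
None
```

I opened the black caddy as asked and handed the job in at about 7.5 s: its cap is held level, straight above the mouth and about 59 mm clear, with the caddy still standing where it was.

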